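Free a tight locating block from its nest

TASK

The locating block is due to come out of the clamping fixture. Wind the handwheel anticlockwise (seen from above) until the clamp jaw has run right back onto its stop bolts, then take the block by its pillar and rock it to and fro in its tight nest, about ten degrees first over towards the drawn-back jaw and then over the other way, until it comes free. Finish holding it in the gripper, level and still, just clear above its nest (about a finger's breadth), so that the seat can be inspected; leave the jaw open and the other things on the desk alone.

Things in the scene. Friction and masses are not known exactly. Their poses are not given: they have to be found in the camera images.
- fixture: bench clamping fixture, fixed: grey base plate 110 (x) x 310 (y) x 14 mm, origin under its centre, z up. Along its y axis: nest with the block (centre y +95 mm), clamp jaw on a rail, grey bearing block with two stop bolts, grey gear box (y -98 mm, 58 mm square, top 76 mm up) with a black handwheel on top. Except handwheel and block nothing on it is higher than 55 mm above the desk.
- seat (a point): centre of the nest's floor, 14 mm above the desk, axes as the fixture's. The nest is a ring of steel walls 12 mm high and thick round the block's foot, inside 41.5 (x) by 47 mm (y); two spring plungers in its +y wall press the foot with about 60 N in all against its -y (jaw-side) wall: it sits tight by friction.
- block: steel locating block, 0.3 to 0.5 kg; origin at the centre of its underside, at the start on the seat, axes as the fixture's. Foot 40 (x) x 44 (y) x 20 mm, centred pillar 30 (x) x 24 (y) mm up to 86 mm, bullet-nosed 12 mm pin on top. Grip the pillar. It rocks in the fixture's y-z plane over the foot's lower edges, towards the jaw is -y; lifted straight up it is stiff.
- pillar_top (a point): centre of the pillar's top face (the pin stands on it), 86 mm above the block's underside, 100 mm above the desk at the start. Tipped over sideways from here the block moves under 10 to 20 N; a straight pull up takes about 40 N.
- jaw (a joint): clamp jaw, m: 0 closed, its nose 7 mm over the step of the block's foot, holding it down; grows as it backs off along the fixture's -y; 0.024 is fully back on the stop bolts. Only the handwheel moves it (self-locking), 12 mm a turn.
- jaw_nose (a point): middle of the front lower edge of the jaw's nose, 34.5 mm above the desk; the jaw is 56 mm wide, 40 mm long and stands up to about 53 mm above the desk
- handwheel (a joint): rad: 0 jaw closed, grows anticlockwise seen from above (opens the jaw), hard stop at 12.57 (two turns). Upright axis at y -98 mm on the fixture's y axis; about 3 N at the crank turn it, it stays where it is left. Wheel 97 mm across, rim top 108 mm above the desk. At 0 the crank grip lies towards the fixture's +x.
- crank_grip (a point): point on the axis of the handwheel's upright revolving grip, 138 mm above the desk; grip 19 mm thick, from 110 to 158 mm above the desk, 40 mm from the wheel's axis; it spins freely on its pin, so the hand need not turn with the wheel
- caliper: caliper, 70 x 218 x 16 mm, lying; bystander, origin under its middle
- spanner: combination spanner, 27 x 193 x 8 mm, lying; bystander, origin under its middle
- flange: small turned flange, 56 mm across, 28 mm high; bystander, origin under its middle
- shaft: short keyed shaft, 20 x 100 x 18 mm, lying; bystander, origin under its middle
Not all that is in view belongs to the job. Leave any purple look-alike of the block alone.

How it is judged:
By the outcome, as a careful person would: the job done as asked, in the order asked, and still so for the second after the job is handed in, while the arm keeps its last pose, push and grip.
It also fails if it takes over 72 s, if anything falls off the work surface, if the arm or the gripper's body presses on something with over 40 N, if the wrist force passes 120 N, or if a joint passes its speed limit or range.

ROBOT

A 6-joint arm with a two-finger parallel gripper is mounted at the origin on a cart in front of the work surface, level with it; the furniture and walls round the work are solid. World frame = base frame: x ahead of the robot, y to its left, z up, the work surface at z = 0. Lengths are in m, angles in degrees, forces in N, time in s.
With the tool pointing down it reaches from about 0.3 to 0.775 m from the base axis. Payload 14.6 kg.
Tool frame: the origin (TCP) lies at the very end of the fingers, on their centre line; the grasp point (between the pads) lies 19 mm behind it; z points along the fingers, y is the line along which they close (so a half turn about z gives the same grasp; the last joint's range is limited). The gripper opens to 85 mm and grips with 20 to 120 N. Pads are 22 mm wide; open, the fingers measure 114 mm over their backs; the gripper's body (76 mm by 85 mm) begins 54 mm behind the grasp point. The pads swing forward as they close: fully open they stand 13 mm farther back than shut.
Start: joints at [69.465, 17.183, 87.147, -0, 75.671, -3.816], TCP at [0.158, 0.527, 0.231] pointing down, gripper open.
Joint ranges: [-173.82, 173.82], [-45.26, 126.66], [13.44, 144.39], [-59.66, 239.66], [0, 175.72], [-146.38, 146.38]. Speed limits (degrees/s): [127.2, 127.2, 147.25, 180, 180, 180].

INTERFACE

Orientations are given as a 3x3 rotation matrix whose columns are the frame's x, y, z axes.
In Python, from rig import status, camera, hand_in gives the robot as it stands.
- The arm moves only by the shell command python3 -m crank 'ROWS' [FORCE]. ROWS is JSON, a list of rows, each a list of 7 numbers: the shift along the tool's x, y, z in units of 50 mm (1.0 is 50 mm), then the turn, a rotation vector about the tool's x, y, z in units of 6 degrees (1.0 is 6 degrees), then the opening, from 0 (shut) to 1 (fully open). A call has 1 to 12 rows; each row shifts and turns the commanded pose from where the row before left it, along the tool's axes as they then stand; what a row does not reach is not made up. A row lasts 1/8 s, in which the tool goes at most 62.5 mm and 10.7 degrees, less where a joint would pass 70% of its speed; a pose out of reach is approached as far as the arm can. A call is refused whole if a number of a shift passes 1 or a number of a turn 1, either way. A call with a gripper value outside its range is refused whole. The fingers move at their own pace and stop on an object; FORCE is the grip in N (left out, the last holds). Time passes only in rows, so rows that do not move let the fingers close. It gives the time, the measured TCP pose, the force, the opening and the grip force at its end, in the units of the state.
- status.read_state(): the state, without advancing time (a new reading comes with each control period).
- camera(name): name is "scene" or "top"; returns a dict with "image" (480x640x3 uint8, red, green, blue), "K" (3x3 intrinsics, pixels), "xyz" and "rotation" of the camera in the world. Camera axes: x right, y up, looking along -z (the intrinsics and any distortion apply to the point x, -y, -z); pixel columns grow to the right and rows downward; lengths in m; the calibration is good to about 2 mm. A picture is of the moment at which its call begins. There is no depth.
- hand_in(): hands the job in; it is judged then, once.
The state is a dict: "time": time; "joints": joint angles; "qd": joint speeds; "joint_torque": joint torques, N m; "eef_pos": TCP position; "tcp_rot": TCP orientation; "force": force on the tool from outside, world axes, zero at the start; "wrist_torque": the same for the moment, N m; "gripper_width": finger opening in m; "grip_force": force on a finger pad.
Only numpy, scipy, OpenCV 4.12 (cv2) and the standard library are available. Lean on these libraries where they do the work, as an engineer would, in place of code of your own. Each camera call takes 0.05 s, during which the arm holds its last target. There are 200 camera calls.

## Working session

There is one attempt and no reset: what is moved stays moved. The work goes in short steps, Python scripts to look and compute and a shell command to move; the robot and the scene stay as the last step left them, time stands still between calls to the robot, and variables do not carry over. Pictures are saved under pics/ and viewed, at most 10 in all, crops included, and the job is handed in when it is done.

```bash
ls; mkdir -p pics; python3 - <<'E'
from rig import status,camera
import cv2
for n in("scene","top"):
    c=camera(n);cv2.imwrite(f"pics/{n}0.png",c["image"][:,:,::-1]);print(n,c["K"],c["xyz"],c["rotation"],[k for k in c])
s=status.read_state();print({k:s[k] for k in("time","eef_pos","tcp_rot","force","gripper_width")})
E
```

```text
pics
scene [[445.88803748   0.         317.05665585]
 [  0.         445.88803748 237.16302895]
 [  0.           0.           1.        ]] [-0.04397674 -0.32254623  0.78509816] [[ 0.58900469  0.57452748 -0.56832354]
 [-0.80809343  0.42537997 -0.40747623]
 [ 0.00764716  0.69926393  0.71482269]] ['image', 'K', 'xyz', 'rotation']
top [[445.11499091   0.         312.28661013]
 [  0.         445.11499091 236.91042854]
 [  0.           0.           1.        ]] [0.29874357 0.05868241 0.93092042] [[ 0.08057409  0.96739048 -0.24013221]
 [-0.99672709  0.07978268 -0.01303189]
 [ 0.00655147  0.24039631  0.97065271]] ['image', 'K', 'xyz', 'rotation']
{'time': 0.1, 'eef_pos': array([0.15813539, 0.52654173, 0.23077034]), 'tcp_rot': array([[-9.57727154e-01,  2.87677869e-01, -3.76583419e-04],
       [ 2.87678106e-01,  9.57726634e-01, -1.00067271e-03],
       [ 7.27925774e-05, -1.06670623e-03, -9.99999428e-01]]), 'force': array([0.60727576, 0.6431624 , 0.10828046]), 'gripper_width': 0.08545533818466212}
```

View pics/scene0.png

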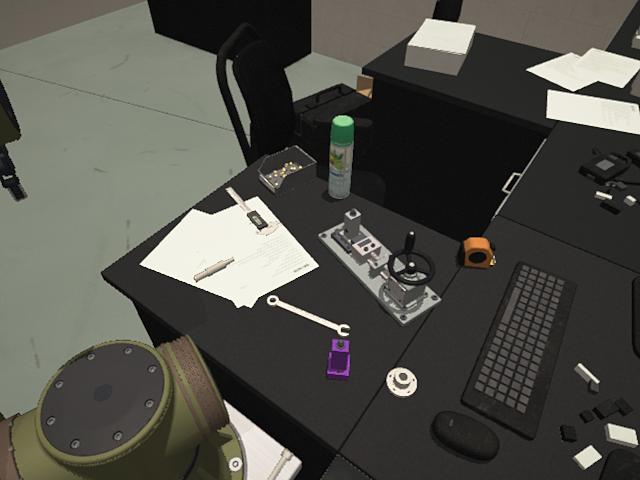

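View pics/top0.png

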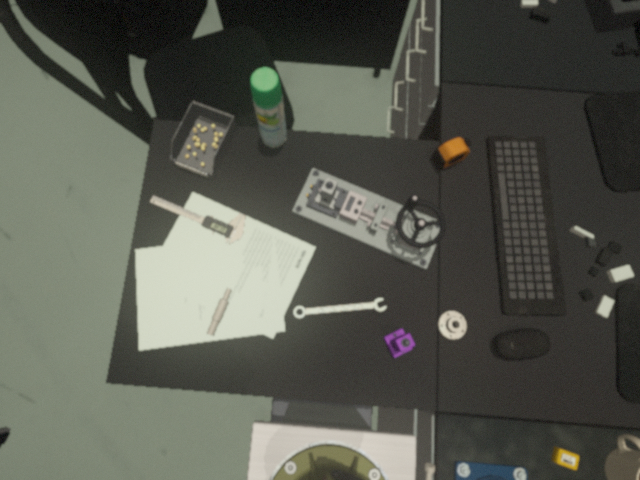

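The scene view shows the fixture running from about (350,215), the block, to (410,270), the wheel. In the top view it runs from (325,190) to (418,222). I'll zoom in on both.

```bash
python3 - <<'E'
import cv2,numpy as np
a=cv2.imread("pics/scene0.png")[200:330,312:445];b=cv2.imread("pics/top0.png")[160:275,285:450]
def g(im,x0,y0,s,n):
    o=cv2.resize(im,None,fx=s,fy=s,interpolation=cv2.INTER_CUBIC)
    o=cv2.convertScaleAbs(o,alpha=1.3,beta=20)
    for x in range(-(-x0//20)*20,x0+im.shape[1],20): cv2.putText(o,str(x),(int((x+.5-x0)*s),10),0,.35,(0,255,255));cv2.line(o,(int((x+.5-x0)*s),12),(int((x+.5-x0)*s),20),(0,255,255))
    for y in range(-(-y0//20)*20,y0+im.shape[0],20): cv2.putText(o,str(y),(0,int((y+.5-y0)*s)),0,.35,(0,255,255));cv2.line(o,(22,int((y+.5-y0)*s)),(30,int((y+.5-y0)*s)),(0,255,255))
    cv2.imwrite(n,o)
g(a,312,200,4.5,"pics/sc1.png");g(b,285,160,4.8,"pics/tc1.png")
E
```

```text
(no output)
```

View pics/sc1.png

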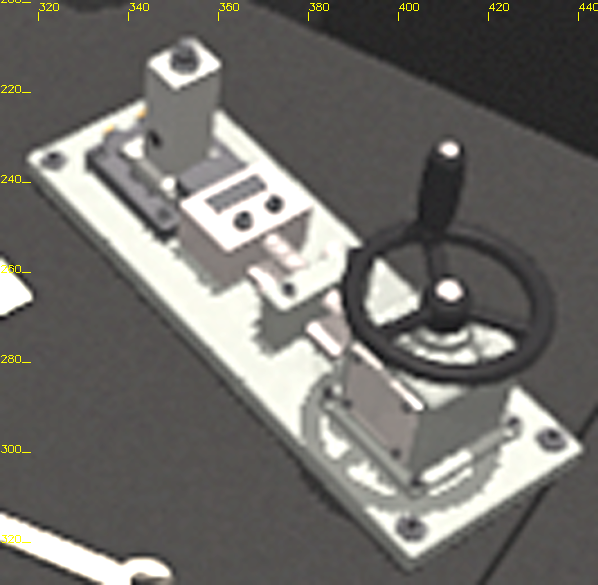

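View pics/tc1.png

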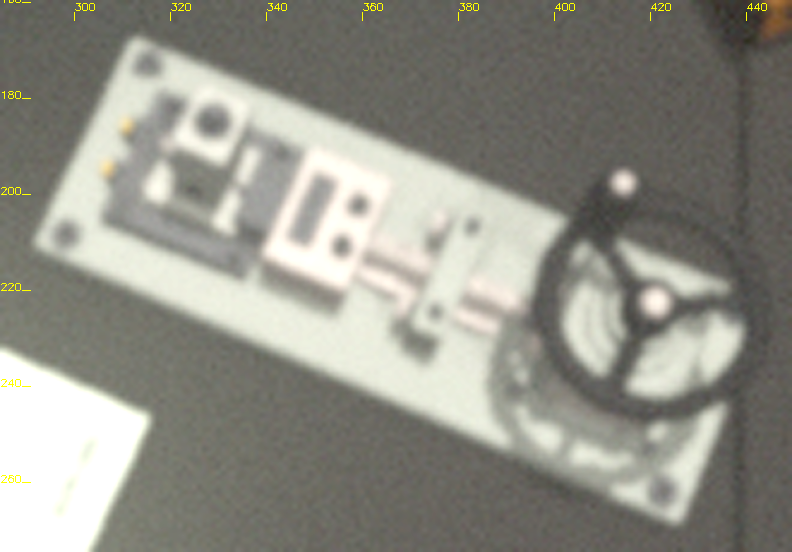

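The crops show the closed jaw, the pillar top at scene (353,214) and top (329,187), the hub at scene (412,264) and top (421,223), and the grip tip at scene (412,233) and top (415,198). Next I triangulate these.

```bash
cat > h.py <<'E'
import numpy as np
from rig import camera,status
CAM={}
def cam(n):
    if n not in CAM: CAM[n]=camera(n)
    return CAM[n]
def ray(n,uv):
    c=cam(n);K=np.array(c["K"]);p=np.linalg.solve(K,[uv[0],uv[1],1.]);d=np.array(c["rotation"])@[p[0],-p[1],-p[2]]
    return np.array(c["xyz"]),d/np.linalg.norm(d)
def plane(n,uv,z):
    o,d=ray(n,uv);return o+d*(z-o[2])/d[2]
def tri(a,b):
    (o1,d1),(o2,d2)=ray("scene",a),ray("top",b)
    t=np.linalg.lstsq(np.c_[d1,-d2],o2-o1,rcond=None)[0];p,q=o1+t[0]*d1,o2+t[1]*d2
    return (p+q)/2,np.linalg.norm(p-q)
def S(x,y):return (x/4.5+311.5,y/4.5+199.5)
def T(x,y):return (x/4.8+284.5,y/4.8+159.5)
E
python3 - <<'E'
from h import *
np.set_printoptions(precision=4,suppress=True)
for n,a,b in [("griptop",S(450,150),T(623,182)),("hub",S(450,290),T(655,302)),
 ("pillartop far/near mid",S(184,63),T(211,124)),
 ("plateA",S(28,158),T(35,243)),("plateB",S(410,568),T(683,524)),("jawbolt1",S(243,221),T(342,246)),("jawbolt2",S(274,204),T(358,206))]:
    print(n,*tri(a,b))
P={k:plane("top",T(*v),.014) for k,v in dict(pl=(35,243),fl=(135,35),nr=(683,524)).items()}
Q={k:plane("scene",S(*v),.014) for k,v in dict(pl=(28,158),nr=(410,568),fr=(582,450)).items()}
print(P,Q)
for X in(P,):print(np.linalg.norm(X["pl"]-X["fl"]),np.linalg.norm(X["pl"]-X["nr"]))
print(np.linalg.norm(Q["pl"]-Q["nr"]),np.linalg.norm(Q["fr"]-Q["nr"]))
for nm,c in (("top",(P["fl"]+P["nr"])/2),("sc",(Q["pl"]+Q["fr"])/2)):print(nm,c)
y=(P["pl"]-P["nr"]+Q["pl"]-Q["nr"]);y/=np.linalg.norm(y);x=np.cross(y,[0,0,1]);c=((P["fl"]+P["nr"])/2+(Q["pl"]+Q["fr"])/2)/2;c[2]=0
print("yaw",np.degrees(np.arctan2(y[1],y[0]))-90,"seat",c+.095*y,"wheel",c-.098*y,"grip0",c-.098*y+.04*x,x,y)
E
```

```text
griptop [ 0.5785 -0.1099  0.1575] 0.0035277243696068493
hub [ 0.5467 -0.1348  0.1094] 0.0028975714581299175
pillartop far/near mid [0.611  0.0474 0.0994] 0.002779947405632067
plateA [0.5806 0.1212 0.0115] 0.0036258425899454642
plateB [ 0.4757 -0.1717  0.0086] 0.006776128717750263
jawbolt1 [ 0.5784 -0.0133  0.0495] 0.0038403237444950503
jawbolt2 [ 0.5974 -0.0195  0.0495] 0.0030268109794722472
{'pl': array([0.5812, 0.1198, 0.014 ]), 'fl': array([0.6847, 0.0831, 0.014 ]), 'nr': array([ 0.4771, -0.1729,  0.014 ])} {'pl': array([0.5771, 0.1208, 0.014 ]), 'nr': array([ 0.4692, -0.1706,  0.014 ]), 'fr': array([ 0.5759, -0.2049,  0.014 ])}
0.10977018264563787 0.3106301964354533
0.3107282933896418 0.1120130091875656
top [ 0.5809 -0.0449  0.014 ]
sc [ 0.5765 -0.042   0.014 ]
yaw -19.938972307305065 seat [0.6111 0.0458 0.    ] wheel [ 0.5453 -0.1356  0.    ] grip0 [ 0.5829 -0.1492  0.    ] [ 0.9401 -0.341   0.    ] [0.341  0.9401 0.    ]
```

```bash
python3 -m crank '[[0,0,0,0,0,0.54,1],[-0.7,-0.52,0,0,0,0,1],[-0.7,-0.52,0,0,0,0,1],[-0.7,-0.52,0,0,0,0,1],[-0.7,-0.52,0,0,0,0,1],[-0.7,-0.52,0,0,0,0,1],[-0.7,-0.52,0,0,0,0,1],[-0.7,-0.52,0,0,0,0,1],[-0.7,-0.52,0,0,0,0,1],[-0.7,-0.52,0,0,0,0,1],[-0.7,-0.52,0,0,0,0,1],[-0.7,-0.52,0,0,0,0,1]]' 30
cat >> h.py <<'E'
np.set_printoptions(precision=4,suppress=True)
def go(x,y,z):
    s=status.read_state();R=np.array(s["tcp_rot"]);p=np.array(s["eef_pos"])
    print("t",s["time"],"p",p,"F",s["force"],"units",R.T@(np.array([x,y,z])-p)/.05,"yaw y",np.degrees(np.arctan2(R[1,1],R[0,1])),"z",R[:,2],"w",s["gripper_width"])
E
python3 -c "
from h import *
go(.578,-.110,.231)"
```

```text
time: 1.7
eef_pos: [0.4231, 0.1252, 0.2313]
tcp_rot: [[-0.94, 0.341, 0.0], [0.341, 0.94, 0.0], [-0.0, 0.0, -1.0]]
force: [0.6, 1.2, -0.4]
gripper_width: 0.0852
grip_force: 0.0
t 1.7 p [0.4231 0.1252 0.2313] F [ 0.5651  1.2047 -0.3727] units [-4.5182 -3.3627  0.0067] yaw y 70.0370826926239 z [ 0.0001  0.     -1.    ] w 0.0852063520326197
```

```bash
python3 -m crank '[[-0.75,-0.56,0,0,0,0,1],[-0.75,-0.56,0,0,0,0,1],[-0.75,-0.56,0,0,0,0,1],[-0.75,-0.56,0,0,0,0,1],[-0.75,-0.56,0,0,0,0,1],[-0.77,-0.56,0,0,0,0,1],[0,0,0.5,0,0,0,1],[0,0,0.6,0,0,0,1],[0,0,0.6,0,0,0,1],[0,0,0.44,0,0,0,1],[0,0,0,0,0,0,1]]' 30
python3 - <<'E'
from h import *
go(.578,-.11,.124)
import cv2
a=cam("scene")["image"][180:330,300:450,::-1];b=cam("top")["image"][140:290,340:490,::-1]
cv2.imwrite("pics/g1.png",cv2.resize(np.hstack([a,b]),None,fx=2.6,fy=2.6,interpolation=cv2.INTER_CUBIC))
E
```

```text
time: 3.08
eef_pos: [0.5768, -0.1084, 0.1228]
tcp_rot: [[-0.94, 0.341, -0.003], [0.341, 0.94, 0.001], [0.003, -0.0, -1.0]]
force: [1.0, 0.2, 0.8]
gripper_width: 0.0854
grip_force: 0.0
t 3.075 p [ 0.5768 -0.1084  0.1228] F [1.0181 0.2384 0.8242] units [-0.0338 -0.0227 -0.0246] yaw y 70.04113060894153 z [-0.0032  0.0008 -1.    ] w 0.0853896279586249
```

View pics/g1.png

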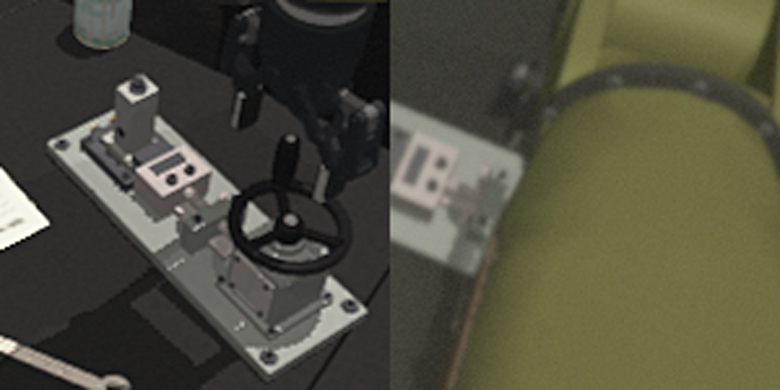

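The grip (left view, about (288,155)) stands between the open fingers, so I close them.

```bash
python3 -m crank '[[0,0,0,0,0,0,0],[0,0,0,0,0,0,0],[0,0,0,0,0,0,0],[0,0,0,0,0,0,0],[0,0,0,0,0,0,0],[0,0,0,0,0,0,0],[0,0,0,0,0,0,0],[0,0,0,0,0,0,0]]' 30
cat > arc.py <<'E'
import sys
from h import *
c=np.array([.546,-.135]);fx=np.array([.940,-.341]);fy=np.array([.341,.940])
s=status.read_state();d=np.array(s["eef_pos"])[:2]-c;a=np.degrees(np.arctan2(d@fy,d@fx))
print("angle",a,"r",np.hypot(*d),"F",s["force"],s["grip_force"],s["gripper_width"])
a0=float(sys.argv[1]) if len(sys.argv)>1 else a
st=15
for k in range(12):
    t0,t1=np.radians([a0+st*k,a0+st*k+st]);dx=-(np.cos(t1)-np.cos(t0))*.8;dy=(np.sin(t1)-np.sin(t0))*.8
    print(f"[{dx:.3f},{dy:.3f},0,0,0,0,0],",end="")
E
python3 arc.py
```

```text
time: 4.18
eef_pos: [0.5776, -0.1086, 0.1246]
tcp_rot: [[-0.94, 0.341, 0.0], [0.341, 0.94, -0.0], [-0.0, -0.0, -1.0]]
force: [-2.2, -0.6, 5.6]
gripper_width: 0.0181
grip_force: 30.7
angle 59.745437133947796 r 0.04118069927530248 F [-2.2292 -0.6016  5.5997] 30.719821206294 0.01808403392294387
[0.193,0.081,0,0,0,0,0],[0.207,0.028,0,0,0,0,0],[0.207,-0.026,0,0,0,0,0],[0.193,-0.079,0,0,0,0,0],[0.166,-0.126,0,0,0,0,0],[0.128,-0.165,0,0,0,0,0],[0.081,-0.193,0,0,0,0,0],[0.028,-0.207,0,0,0,0,0],[-0.026,-0.207,0,0,0,0,0],[-0.079,-0.193,0,0,0,0,0],[-0.126,-0.166,0,0,0,0,0],[-0.165,-0.128,0,0,0,0,0],
```

```bash
python3 -m crank '[[0.19,0.08,0,0,0,0,0],[0.21,0.03,0,0,0,0,0],[0.21,-0.03,0,0,0,0,0],[0.19,-0.08,0,0,0,0,0],[0.17,-0.13,0,0,0,0,0],[0.13,-0.165,0,0,0,0,0]]' 30
python3 arc.py|head -1
```

```text
time: 4.92
eef_pos: [0.5201, -0.1032, 0.1245]
tcp_rot: [[-0.94, 0.341, 0.0], [0.341, 0.94, 0.0], [-0.0, 0.001, -1.0]]
force: [5.0, -0.4, 4.8]
gripper_width: 0.0185
grip_force: 30.6
angle 149.0967487427336 r 0.041038566092941764 F [ 5.0348 -0.3828  4.7623] 30.565080237574875 0.018517546339579423
```

Forces are low, so I continue through 150→330 and 330→150.

```bash
python3 -m crank '[[0.08,-0.19,0,0,0,0,0],[0.03,-0.21,0,0,0,0,0],[-0.03,-0.21,0,0,0,0,0],[-0.08,-0.19,0,0,0,0,0],[-0.13,-0.165,0,0,0,0,0],[-0.165,-0.13,0,0,0,0,0],[-0.19,-0.08,0,0,0,0,0],[-0.21,-0.03,0,0,0,0,0],[-0.21,0.03,0,0,0,0,0],[-0.19,0.08,0,0,0,0,0],[-0.165,0.13,0,0,0,0,0],[-0.13,0.165,0,0,0,0,0]]' 30
python3 arc.py|head -1
python3 -m crank '[[-0.08,0.19,0,0,0,0,0],[-0.03,0.21,0,0,0,0,0],[0.03,0.21,0,0,0,0,0],[0.08,0.19,0,0,0,0,0],[0.13,0.165,0,0,0,0,0],[0.165,0.13,0,0,0,0,0],[0.19,0.08,0,0,0,0,0],[0.21,0.03,0,0,0,0,0],[0.21,-0.03,0,0,0,0,0],[0.19,-0.08,0,0,0,0,0],[0.165,-0.13,0,0,0,0,0],[0.13,-0.165,0,0,0,0,0]]' 30
python3 arc.py|head -1
```

```text
time: 6.42
eef_pos: [0.5718, -0.1647, 0.1244]
tcp_rot: [[-0.94, 0.341, -0.002], [0.341, 0.94, 0.001], [0.002, -0.0, -1.0]]
force: [-9.6, 6.5, 12.5]
gripper_width: 0.0178
grip_force: 31.5
angle -29.060252486233058 r 0.039365189571676715 F [-9.556   6.5322 12.5212] 31.485440572723746 0.017829919919102908
time: 7.92
eef_pos: [0.5202, -0.1032, 0.1245]
tcp_rot: [[-0.94, 0.341, -0.0], [0.341, 0.94, 0.001], [0.0, 0.001, -1.0]]
force: [3.6, 0.3, 6.3]
gripper_width: 0.0181
grip_force: 30.8
angle 149.02475023688595 r 0.040993922863896026 F [3.5657 0.2862 6.258 ] 30.84450087044388 0.018134572360496794
```

```bash
python3 -m crank '[[0.08,-0.19,0,0,0,0,0],[0.03,-0.21,0,0,0,0,0],[-0.03,-0.21,0,0,0,0,0],[-0.08,-0.19,0,0,0,0,0],[-0.13,-0.165,0,0,0,0,0],[-0.165,-0.13,0,0,0,0,0],[-0.19,-0.08,0,0,0,0,0],[-0.21,-0.03,0,0,0,0,0],[-0.21,0.03,0,0,0,0,0],[-0.19,0.08,0,0,0,0,0],[-0.165,0.13,0,0,0,0,0],[-0.13,0.165,0,0,0,0,0]]' 30
python3 arc.py|head -1
python3 -m crank '[[-0.06,0.13,0,0,0,0,0],[-0.04,0.13,0,0,0,0,0],[0,0.12,0,0,0,0,0],[0,0.06,0,0,0,0,0],[0,0,0,0,0,0,0]]' 30
python3 arc.py|head -1
```

```text
time: 9.43
eef_pos: [0.5718, -0.1647, 0.1244]
tcp_rot: [[-0.94, 0.341, -0.002], [0.341, 0.94, 0.001], [0.002, -0.0, -1.0]]
force: [-7.4, 5.0, 12.3]
gripper_width: 0.018
grip_force: 31.5
angle -29.074733739309075 r 0.039374300741731184 F [-7.4234  5.002  12.3211] 31.479434869252145 0.018040540612872424
time: 10.05
eef_pos: [0.5841, -0.1468, 0.1245]
tcp_rot: [[-0.94, 0.342, -0.001], [0.342, 0.94, -0.001], [0.0, -0.001, -1.0]]
force: [-2.4, -3.9, 7.6]
gripper_width: 0.018
grip_force: 31.1
angle 2.720918084030713 r 0.03984762189915672 F [-2.3926 -3.92    7.5805] 31.1374556645751 0.01797797027034084
```

```bash
python3 -m crank '[[0,0.06,0,0,0,0,0],[0,0.06,0,0,0,0,0],[0,0,0,0,0,0,0]]' 30
python3 arc.py|head -1
python3 -m crank '[[0,0.05,0,0,0,0,0],[0,0,0,0,0,0,0],[0,0,0,0,0,0,0]]' 30
python3 arc.py|head -1
```

```text
time: 10.42
eef_pos: [0.5845, -0.1459, 0.1246]
tcp_rot: [[-0.939, 0.344, -0.004], [0.344, 0.939, -0.008], [0.001, -0.009, -1.0]]
force: [-15.4, -35.2, 9.5]
gripper_width: 0.0182
grip_force: 32.5
angle 4.147217102880855 r 0.039983425738749676 F [-15.3937 -35.2061   9.5354] 32.481237900210544 0.018201769134776828
time: 10.8
eef_pos: [0.5847, -0.1455, 0.1246]
tcp_rot: [[-0.939, 0.345, -0.005], [0.345, 0.939, -0.01], [0.001, -0.011, -1.0]]
force: [-21.3, -49.2, 11.2]
gripper_width: 0.0181
grip_force: 33.9
angle 4.827782535413685 r 0.040100984719219995 F [-21.3153 -49.1558  11.2027] 33.87226957100211 0.018114503845143022
```

The wheel is on its hard stop: 38–50 N against 3 N for turning it. I ease off the push, release, rise and look.

```bash
python3 -m crank '[[0,-0.13,0,0,0,0,0],[0,0,0,0,0,0,0]]' 30; python3 arc.py|head -1
python3 -m crank '[[0,0,0,0,0,0,1],[0,0,0,0,0,0,1],[0,0,0,0,0,0,1],[0,0,0,0,0,0,1],[0,0,0,0,0,0,1],[0,0,0,0,0,0,1],[0,0,-0.5,0,0,0,1],[0,0,-0.6,0,0,0,1],[0,0,-0.6,0,0,0,1],[0,0,-0.5,0,0,0,1]]' 30
python3 - <<'E'
from h import *
go(.6105,.0465,.17)
E
```

```text
time: 11.05
eef_pos: [0.5843, -0.1465, 0.1247]
tcp_rot: [[-0.939, 0.343, -0.001], [0.343, 0.939, -0.002], [0.0, -0.003, -1.0]]
force: [-5.3, -13.4, 7.9]
gripper_width: 0.0181
grip_force: 31.7
angle 3.2673665229680497 r 0.039960673584809196 F [ -5.2505 -13.3669   7.892 ] 31.68179600033909 0.01812178358570824
time: 12.3
eef_pos: [0.5854, -0.1441, 0.2356]
tcp_rot: [[-0.94, 0.341, 0.001], [0.341, 0.94, -0.0], [-0.001, -0.0, -1.0]]
force: [0.4, -0.7, -1.0]
gripper_width: 0.0856
grip_force: 0.0
t 12.3 p [ 0.5854 -0.1441  0.2356] F [ 0.3764 -0.6635 -0.9639] units [0.8307 3.7547 1.3111] yaw y 70.04483763570981 z [ 0.0007 -0.0003 -1.    ] w 0.08562357742183863
```

```bash
python3 -m crank '[[0.14,0.63,0,0,0,0,1],[0.14,0.63,0,0,0,0,1],[0.14,0.63,0,0,0,0,1],[0.14,0.63,0,0,0,0,1],[0.14,0.63,0,0,0,0,1],[0.12,0.62,0,0,0,-0.05,1],[0,0,0.5,0,0,0,1],[0,0,0.5,0,0,0,1],[0,0,0,0,0,0,1]]' 30
python3 - <<'E'
from h import *
go(.611,.0472,.066)
import cv2
a=cam("scene")["image"][170:320,300:450,::-1];b=cam("top")["image"][140:290,280:430,::-1]
cv2.imwrite("pics/g2.png",cv2.resize(np.hstack([a,b]),None,fx=2.6,fy=2.6,interpolation=cv2.INTER_CUBIC))
E
```

```text
time: 13.42
eef_pos: [0.6104, 0.0471, 0.1827]
tcp_rot: [[-0.942, 0.336, -0.003], [0.336, 0.942, -0.0], [0.003, -0.001, -1.0]]
force: [0.7, 0.7, 0.4]
gripper_width: 0.0852
grip_force: 0.0
t 13.425 p [0.6104 0.0471 0.1827] F [0.6678 0.6808 0.4202] units [-0.0178  0.0079  2.333 ] yaw y 70.35066691325979 z [-0.0035 -0.0001 -1.    ] w 0.08522569585131831
```

View pics/g2.png

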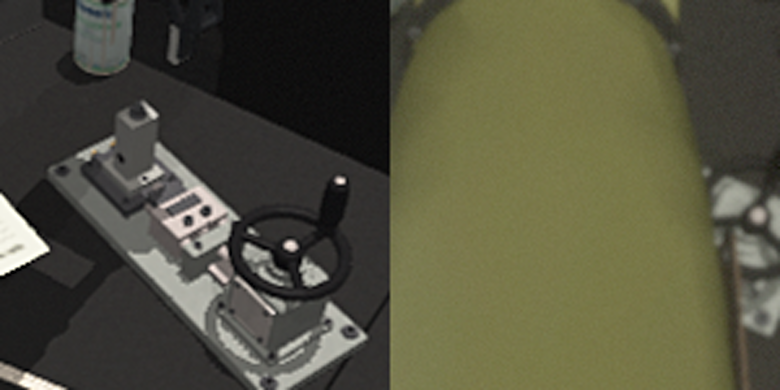

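The jaw now sits back by the bearing block at left-view (190,225), and the crank grip points to +x. I descend and close lightly first.

```bash
python3 -m crank '[[0,0,0.6,0,0,0,1],[0,0,0.6,0,0,0,1],[0,0,0.6,0,0,0,1],[0,0,0.5,0,0,0,1],[0,0,0,0,0,0,0],[0,0,0,0,0,0,0],[0,0,0,0,0,0,0],[0,0,0,0,0,0,0],[0,0,0,0,0,0,0],[0,0,0,0,0,0,0]]' 30
python3 -c "
from h import *
go(.611,.0472,.066);s=status.read_state();print(s['wrist_torque'],s['grip_force'])"
```

```text
time: 14.78
eef_pos: [0.612, 0.0474, 0.0708]
tcp_rot: [[-0.942, 0.336, 0.003], [0.336, 0.942, 0.001], [-0.002, 0.001, -1.0]]
force: [0.2, 3.4, 7.4]
gripper_width: 0.0236
grip_force: 31.9
t 14.775 p [0.612  0.0474 0.0708] F [0.2296 3.394  7.4362] units [ 0.0174 -0.0108  0.0956] yaw y 70.34361487242515 z [ 0.0027  0.0005 -1.    ] w 0.02360812079786921
[ 0.5094  0.0081 -0.0463] 31.910945177078247
```

The grasp is centred (width 23.6 mm against 24, side force 3 N). Now I work out the rocking rows about the foot's lower edges.

```bash
cat > rock.py <<'E'
import numpy as np
def pose(t,hz=.0548,sh=.012):  # t>0 tilt to -y (deg); TCP in (y,z) relative to seat
    a=np.radians(abs(t));g=np.sign(t)
    y=-.022+.022*np.cos(a)-hz*np.sin(a)+sh*np.tan(a)*(t>0);z=.022*np.sin(a)+hz*np.cos(a)
    return np.array([g*y if g else 0,z])
def rows(seq,g=0):
    for a,b in zip(seq[:-1],seq[1:]):
        d=pose(b)-pose(a);t=np.radians(a);Y=np.array([np.cos(t),np.sin(t)]);Z=np.array([np.sin(t),-np.cos(t)])
        print(f"[0,{d@Y/.05:.3f},{d@Z/.05:.3f},{-(b-a)/6:.3f},0,0,0],",end="")
    print()
rows(range(0,11));rows(range(10,-1,-1));rows(range(0,-11,-1));rows(range(-10,1))
E
python3 rock.py
cat > st.py <<'E'
from h import *
s=status.read_state();R=np.array(s["tcp_rot"]);p=np.array(s["eef_pos"]);fy=np.array([.336,.942,0]);fx=np.array([.942,-.336,0])
d=p-[.612,.0474,.0708];print("t",s["time"],"dx,dy,dz mm",d@fx*1e3,d@fy*1e3,d[2]*1e3,"tilt",np.degrees(np.arcsin(R[2,1])),np.degrees(np.arcsin(R[2,0])),"F fx,fy,z",s["force"]@fx,s["force"]@fy,s["force"][2],"M",s["wrist_torque"]@fx,"grip",s["grip_force"],s["gripper_width"])
E
python3 -m crank '[[0,0,0,0,0,0,0],[0,0,0,0,0,0,0],[0,0,0,0,0,0,0]]' 110 >/dev/null; python3 st.py
```

```text
[0,-0.015,-0.008,-0.167,0,0,0],[0,-0.015,-0.007,-0.167,0,0,0],[0,-0.015,-0.007,-0.167,0,0,0],[0,-0.015,-0.007,-0.167,0,0,0],[0,-0.015,-0.007,-0.167,0,0,0],[0,-0.015,-0.007,-0.167,0,0,0],[0,-0.015,-0.007,-0.167,0,0,0],[0,-0.015,-0.007,-0.167,0,0,0],[0,-0.015,-0.007,-0.167,0,0,0],[0,-0.015,-0.007,-0.167,0,0,0],
[0,0.015,0.007,0.167,0,0,0],[0,0.015,0.007,0.167,0,0,0],[0,0.015,0.007,0.167,0,0,0],[0,0.015,0.007,0.167,0,0,0],[0,0.015,0.007,0.167,0,0,0],[0,0.015,0.007,0.167,0,0,0],[0,0.015,0.008,0.167,0,0,0],[0,0.015,0.008,0.167,0,0,0],[0,0.015,0.008,0.167,0,0,0],[0,0.015,0.008,0.167,0,0,0],
[0,0.019,-0.008,0.167,0,0,0],[0,0.019,-0.008,0.167,0,0,0],[0,0.019,-0.008,0.167,0,0,0],[0,0.019,-0.008,0.167,0,0,0],[0,0.019,-0.008,0.167,0,0,0],[0,0.019,-0.008,0.167,0,0,0],[0,0.019,-0.008,0.167,0,0,0],[0,0.019,-0.008,0.167,0,0,0],[0,0.019,-0.008,0.167,0,0,0],[0,0.019,-0.008,0.167,0,0,0],
[0,-0.019,0.008,-0.167,0,0,0],[0,-0.019,0.008,-0.167,0,0,0],[0,-0.019,0.008,-0.167,0,0,0],[0,-0.019,0.008,-0.167,0,0,0],[0,-0.019,0.008,-0.167,0,0,0],[0,-0.019,0.008,-0.167,0,0,0],[0,-0.019,0.008,-0.167,0,0,0],[0,-0.019,0.008,-0.167,0,0,0],[0,-0.019,0.008,-0.167,0,0,0],[0,-0.019,0.008,-0.167,0,0,0],
t 15.15 dx,dy,dz mm -0.0036148393229976654 0.008140872002299945 0.14473675017019627 tilt 0.07836595566670684 -0.13629079820714296 F fx,fy,z -0.9806782233197087 3.9145175949553566 8.17463625966676 M 0.44966704115154155 grip 108.55642676353455 0.022374724497980687
```

```bash
python3 -m crank '[[0,-0.015,-0.008,-0.167,0,0,0],[0,-0.015,-0.008,-0.167,0,0,0],[0,-0.015,-0.007,-0.167,0,0,0],[0,-0.015,-0.007,-0.167,0,0,0],[0,-0.015,-0.007,-0.167,0,0,0]]' 110 >/dev/null; python3 st.py
python3 -m crank '[[0,-0.015,-0.007,-0.167,0,0,0],[0,-0.015,-0.007,-0.167,0,0,0],[0,-0.015,-0.007,-0.167,0,0,0],[0,-0.015,-0.007,-0.167,0,0,0],[0,-0.015,-0.007,-0.167,0,0,0],[0,0,0,0,0,0,0]]' 110 >/dev/null; python3 st.py
```

```text
t 15.775 dx,dy,dz mm -0.04095104398111064 -3.796952910176632 1.6244161247186695 tilt 5.09346363036645 -0.135968756276934 F fx,fy,z 0.06006804551179118 6.945952072170672 4.696843145158705 M -0.20790089871987802 grip 107.74421453475952 0.022200200815754752
t 16.525 dx,dy,dz mm 0.2624898993443637 -8.39834809159215 3.474536393256955 tilt 10.095713495567628 -0.1519085272481007 F fx,fy,z -2.290184716367274 -3.53049391990445 12.227204243526883 M 0.03472810456472733 grip 109.08438920974731 0.02231573980289977
```

```bash
python3 -m crank '[[0,0.015,0.007,0.167,0,0,0],[0,0.015,0.007,0.167,0,0,0],[0,0.015,0.007,0.167,0,0,0],[0,0.015,0.007,0.167,0,0,0],[0,0.015,0.007,0.167,0,0,0],[0,0.015,0.007,0.167,0,0,0],[0,0.015,0.008,0.167,0,0,0],[0,0.015,0.008,0.167,0,0,0],[0,0.015,0.008,0.167,0,0,0],[0,0.015,0.008,0.167,0,0,0],[0,0,0,0,0,0,0]]' 110 >/dev/null; python3 st.py
python3 -m crank '[[0,0.019,-0.008,0.167,0,0,0],[0,0.019,-0.008,0.167,0,0,0],[0,0.019,-0.008,0.167,0,0,0],[0,0.019,-0.008,0.167,0,0,0],[0,0.019,-0.008,0.167,0,0,0]]' 110 >/dev/null; python3 st.py
python3 -m crank '[[0,0.019,-0.008,0.167,0,0,0],[0,0.019,-0.008,0.167,0,0,0],[0,0.019,-0.008,0.167,0,0,0],[0,0.019,-0.008,0.167,0,0,0],[0,0.019,-0.008,0.167,0,0,0],[0,0,0,0,0,0,0]]' 110 >/dev/null; python3 st.py
```

```text
t 17.9 dx,dy,dz mm 0.46966484827108584 0.19937982407201899 1.073880614933187 tilt 0.06595363966008609 -0.22119921443989402 F fx,fy,z -1.4609378754556297 1.4951635920611488 15.405397827295536 M -0.13296555316789124 grip 109.52219009399414 0.02216708110996952
t 18.525 dx,dy,dz mm 0.20273369776293163 4.2733519038194165 1.4526075364430513 tilt -5.019050521185765 -0.13364973374160577 F fx,fy,z 3.2266762802848956 -4.371065265328182 6.542507938954913 M 0.5057384650796612 grip 108.05492162704468 0.022433201742766282
t 19.275 dx,dy,dz mm 0.17049084614638427 9.101525397490423 2.841322834207474 tilt -10.060220375354591 -0.12603702646731013 F fx,fy,z 1.9961309954309612 -3.5808452011036622 8.081273391279694 M -0.27823597081754875 grip 108.54789018630981 0.02245383992148478
```

```bash
python3 -m crank '[[0,-0.019,0.008,-0.167,0,0,0],[0,-0.019,0.008,-0.167,0,0,0],[0,-0.019,0.008,-0.167,0,0,0],[0,-0.019,0.008,-0.167,0,0,0],[0,-0.019,0.008,-0.167,0,0,0],[0,-0.019,0.008,-0.167,0,0,0],[0,-0.019,0.008,-0.167,0,0,0],[0,-0.019,0.008,-0.167,0,0,0],[0,-0.019,0.008,-0.167,0,0,0],[0,-0.019,0.008,-0.167,0,0,0],[0,0,0,0,0,0,0]]' 110 >/dev/null; python3 st.py
python3 -m crank '[[0,0,-0.03,0,0,0,0],[0,0,-0.03,0,0,0,0],[0,0,-0.02,0,0,0,0],[0,0,0,0,0,0,0]]' 110 >/dev/null; python3 st.py
```

```text
t 20.65 dx,dy,dz mm 0.2001159990355986 0.14820952194107642 0.21513915420845464 tilt 0.09255460962087489 -0.17052303788653214 F fx,fy,z 1.302469978947951 4.811335073141268 9.358929255173928 M 0.5827432568380038 grip 108.83576989173889 0.022580806158231746
t 21.15 dx,dy,dz mm -0.5280461213490361 -0.3108646809563623 0.7010903496274118 tilt 0.01011678459343802 -0.005788523661059774 F fx,fy,z 11.427288642812568 5.267328664785074 -19.90548966155133 M 1.6863977736164917 grip 110.16911029815674 0.022352073537270877
```

It is still held (20 N up gives only 0.7 mm). I rock it again, keeping this gentle upward pull.

```bash
python3 -m crank '[[0,-0.015,-0.008,-0.167,0,0,0],[0,-0.015,-0.008,-0.167,0,0,0],[0,-0.015,-0.007,-0.167,0,0,0],[0,-0.015,-0.007,-0.167,0,0,0],[0,-0.015,-0.007,-0.167,0,0,0],[0,-0.015,-0.007,-0.167,0,0,0],[0,-0.015,-0.007,-0.167,0,0,0],[0,-0.015,-0.007,-0.167,0,0,0],[0,-0.015,-0.007,-0.167,0,0,0],[0,-0.015,-0.007,-0.167,0,0,0],[0,0,0,0,0,0,0]]' 110 >/dev/null; python3 st.py
python3 -m crank '[[0,0.015,0.007,0.167,0,0,0],[0,0.015,0.007,0.167,0,0,0],[0,0.015,0.007,0.167,0,0,0],[0,0.015,0.007,0.167,0,0,0],[0,0.015,0.007,0.167,0,0,0],[0,0.015,0.007,0.167,0,0,0],[0,0.015,0.008,0.167,0,0,0],[0,0.015,0.008,0.167,0,0,0],[0,0.015,0.008,0.167,0,0,0],[0,0.015,0.008,0.167,0,0,0],[0,0,0,0,0,0,0]]' 110 >/dev/null; python3 st.py
```

```text
t 22.525 dx,dy,dz mm -0.8530087844897337 -8.48210546177347 5.3837200731537695 tilt 10.014895002737024 0.04260492612094821 F fx,fy,z 2.4005641395210295 1.5412107120428196 -5.14716859321471 M 0.08802556047140941 grip 112.66096830368042 0.022322251183037968
t 23.9 dx,dy,dz mm -0.4300444804887405 0.28420986004681636 3.6085113270850897 tilt -0.012404323935440149 -0.0783564883839087 F fx,fy,z -2.517467101544164 2.85057715448422 5.54367824863596 M 0.03515250692975188 grip 114.27457451820374 0.022175301120018778
```

Each rock walks it up; it now stands 3.6 mm high. I rock the other way with a little more pull.

```bash
python3 -m crank '[[0,0,-0.05,0,0,0,0],[0,0.019,-0.008,0.167,0,0,0],[0,0.019,-0.008,0.167,0,0,0],[0,0.019,-0.008,0.167,0,0,0],[0,0.019,-0.008,0.167,0,0,0],[0,0.019,-0.008,0.167,0,0,0],[0,0.019,-0.008,0.167,0,0,0],[0,0.019,-0.008,0.167,0,0,0],[0,0.019,-0.008,0.167,0,0,0],[0,0.019,-0.008,0.167,0,0,0],[0,0.019,-0.008,0.167,0,0,0],[0,0,0,0,0,0,0]]' 110 >/dev/null; python3 st.py
python3 -m crank '[[0,-0.019,0.008,-0.167,0,0,0],[0,-0.019,0.008,-0.167,0,0,0],[0,-0.019,0.008,-0.167,0,0,0],[0,-0.019,0.008,-0.167,0,0,0],[0,-0.019,0.008,-0.167,0,0,0],[0,-0.019,0.008,-0.167,0,0,0],[0,-0.019,0.008,-0.167,0,0,0],[0,-0.019,0.008,-0.167,0,0,0],[0,-0.019,0.008,-0.167,0,0,0],[0,-0.019,0.008,-0.167,0,0,0],[0,0,0,0,0,0,0]]' 110 >/dev/null; python3 st.py
python3 -m crank '[[0,0,-0.04,0,0,0,0],[0,0,-0.03,0,0,0,0],[0,0,0,0,0,0,0]]' 110 >/dev/null; python3 st.py
```

```text
t 25.4 dx,dy,dz mm -0.7199498267570887 9.279363835460286 8.856261867857887 tilt -10.078789715367002 0.008769732220019845 F fx,fy,z 0.5033237710072488 -0.3615494011813602 -4.4801734667743025 M 0.10263427652878436 grip 112.62490510940552 0.022586156233958894
t 26.775 dx,dy,dz mm 0.5557015729378124 -0.1577131812521819 7.4999633226601885 tilt 0.17618835445488462 -0.2318922132938114 F fx,fy,z -1.1178179863346553 1.610598748920769 9.204302538090948 M 0.6139601628088769 grip 114.48167324066162 0.0222688045489046
t 27.15 dx,dy,dz mm -0.46374342854504197 -0.17639378277803827 9.028340458785019 tilt 0.0898623512064347 -0.04989222275745325 F fx,fy,z 2.0852450670387253 4.890066413926456 -4.662712110300096 M 1.227351832868066 grip 112.84963488578796 0.022435973633819644
```

It is practically free: 4.7 N is about its weight. I lift on slowly.

```bash
python3 -m crank '[[0,0,-0.05,0,0,0,0],[0,0,-0.05,0,0,0,0],[0,0,0,0,0,0,0]]' 110 >/dev/null; python3 st.py
python3 -m crank '[[0,0,-0.06,0,0,0,0],[0,0,-0.06,0,0,0,0],[0,0,-0.06,0,0,0,0],[0,0,-0.06,0,0,0,0],[0,0,-0.04,0,0,0,0],[0,0,0,0,0,0,0],[0,0,0,0,0,0,0],[0,0,0,0,0,0,0],[0,0,0,0,0,0,0]]' 110 >/dev/null; python3 st.py
python3 - <<'E'
from h import *
import cv2
a=cam("scene")["image"][170:320,300:450,::-1]
cv2.imwrite("pics/g3.png",cv2.resize(a,None,fx=3.8,fy=3.8,interpolation=cv2.INTER_CUBIC))
E
```

```text
t 27.525 dx,dy,dz mm -0.6561932463642133 -0.8909673569692793 13.954709773734475 tilt -0.008964049556244013 0.005283673736765552 F fx,fy,z -0.017034628747146074 0.8941662200909882 -4.338018238846211 M 0.03595189398741186 grip 112.85547494888306 0.022152162210995256
t 28.65 dx,dy,dz mm -0.6733040659062961 -0.5992672999844028 27.827454271802083 tilt -0.0020559625873084776 0.006339890755402844 F fx,fy,z 0.06888048866614326 0.6857411112579395 -3.3937813046240524 M -0.06856944608870102 grip 112.82304167747498 0.022225828091915343
```

View pics/g3.png

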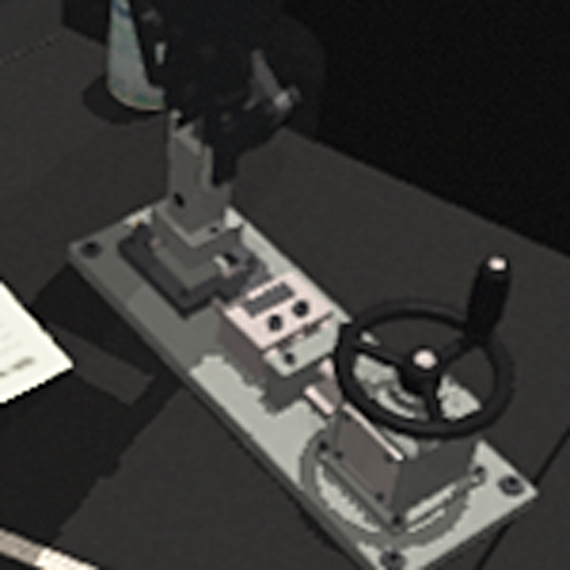

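The block's foot (about (200,245)) hangs level above the nest, the jaw is open, and nothing else is disturbed. The pillar's hole rose 7.8 px, which is about 26 mm and agrees with the 27.8 mm lift, so there was no real slip in the grip.

```bash
python3 -c "
from rig import hand_in
print(hand_in())"
```

```text
the job is handed in; nothing more can be done
None
```

The job is handed in: the jaw is back on its stop bolts, and the block was rocked free and is held level about 15 mm clear above its nest; the verdict was not shown.

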